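Take the twist cap off the toothbrush holder

ROBOT

A 7-joint arm with a two-finger parallel gripper is mounted at the origin on the work surface. World frame = base frame: x ahead of the robot, y to its left, z up, the work surface at z = 0. Lengths are in m, angles in rad, forces in N, time in s.
With the tool pointing down it reaches from about 0.425 to 0.95 m from the base axis. Payload 4.7 kg.
Tool frame: the origin (TCP) lies at the very end of the fingers, on their centre line; the grasp point (between the pads) lies 19 mm behind it (r.grasp_offset is the distance from the TCP to the grasp point, in m); z points along the fingers, y is the line along which they close (so a half turn about z gives the same grasp; the last joint's range is limited). The gripper opens to 87 mm and grips with 3 to 60 N. Pads are 19 mm wide; open, the fingers measure 117 mm over their backs; the gripper's body (75 mm by 190 mm) begins 51 mm behind the grasp point.
Start: joints at [-1.375, 0.469, -0.049, 1.532, 0.024, 1.141, -0.082], TCP at [0.15, 0.658, 0.223] pointing down, gripper open.
Joint ranges: [-2.59, 2.59], [-0.33, 1.99], [-1.39, 1.29], [0.1, 2.45], [-1.04, 4.18], [0.21, 1.99], [-2.66, 2.66]. Speed limits (rad/s): [2.57, 2.57, 3.14, 3.14, 3.14, 3.14, 3.14].

INTERFACE

Orientations are given as a unit quaternion [w, x, y, z].
In Python, from cell import telemetry, imaging, job, r gives the robot as it stands.
- The arm moves only by the tool arm_command, never from a script. Its argument "moves" is a list of rows, each a list of 7 numbers: the shift along the world's x, y, z in mm, then the turn, a rotation vector about the world's x, y, z in rad, then the finger opening in mm, from 0 to 87. A call has 1 to 12 rows; each row shifts and turns the commanded pose from where the row before left it; what a row does not reach is not made up. A row lasts 1/8 s, in which the tool goes at most 62.5 mm and 10.7 degrees, less where a joint would pass 70% of its speed; a pose out of reach is approached as far as the arm can. A call with a gripper value outside its range is refused whole. The fingers move at their own pace and stop on an object; "newtons" is the grip in N (left out, the last holds). Time passes only in rows, so rows that do not move let the fingers close. It gives the time, the measured TCP pose, the force, the opening and the grip force at its end, in the units of the state.
- telemetry.read_state(): the state, without advancing time (a new reading comes with each control period).
- imaging.snapshot(name): name is "side" or "top" or "wrist"; returns a dict with "pixels" (384x512x3 uint8, red, green, blue), "mtx" (3x3 intrinsics, pixels), "R" (3x3) and "t" (3): a world point X has camera coordinates R X + t. Camera axes: x right, y down, z forward; pixel columns grow to the right and rows downward; lengths in m; the calibration is good to about 2 mm. The wrist camera is an equidistant fisheye: a pixel r from the principal point sees the ray r / f radians off the axis. A picture is of the moment at which its call begins. There is no depth.
- job.finish_job(): hands the job in; it is judged then, once.
The state is a dict: "time_s": time; "qpos": joint angles; "qvel": joint speeds; "joint_efforts": joint torques, N m; "tool_pos": TCP position; "tcp_rot": TCP orientation; "contact_force": force on the tool from outside, world axes, zero at the start; "wrist_torque": the same for the moment, N m; "grip_width": finger opening in m; "grip_force": force on a finger pad.
Only numpy, scipy, OpenCV 4.12 (cv2) and the standard library are available. Lean on these libraries where they do the work, as an engineer would, in place of code of your own. Each camera call takes 0.05 s, during which the arm holds its last target. There are 200 camera calls.

TASK

The face brush is standing in the toothbrush holder: take it out and lay it on its side across the two notches of the grey stone dish, and let go of it. Then open the holder's twist cap: it goes only one way and nobody remembers which, so try both, turn it until it is free, and lift it straight off. Finish while still holding the cap in the gripper, level and in the air, a good hand's breadth clear above the holder, and leave the dish and the other things on the caddy where they stand.

Things in the scene. Friction and masses are not known exactly. Their poses are not given: they have to be found in the camera images.
- holder: White plastic toothbrush holder fixed to the caddy's top (z = 0) by its rubber suction foot: cup 76 mm across, narrowing at 30 to 46 mm up to 54 mm across, 64 mm high, foot 86 mm; neck up to 84 mm, under the cap. Origin: on its axis at the underside, z up; x points through one of the cap's two lugs when shut. Stands left or right of the caddy's middle, any yaw; the dish stands on the other side.
- holder_rim (a point): Centre of the rim of the holder's neck, 84 mm above the caddy's top, on the holder's axis.
- cap: Round white plastic twist cap on the holder, 60 mm across, 28 mm high, about 45 g, ribbed round the side. Origin: on its axis at its underside, z up; shut, it is 64 mm above the caddy's top (its side spans 64 to 92 mm) and its x axis agrees with the holder's. A 24 mm hole in its top takes the brush handle. Two lugs inside lock under a collar of the neck (twist lock, no rise).
- cap_grip (a point): On the cap's axis, 14 mm above its underside: half height of its side. Turned from shut in the wrong sense the cap runs against a hard stop after 0.1 to 0.3 rad. In the right sense it turns almost freely (under 0.2 N m), is free to lift straight up between 0.9 and 1.2 rad, and meets an end stop at about 1.25. Which sense is right is drawn anew each time and cannot be seen from outside.
- brush: Silicone face brush, grey-beige, round, 133 mm long, about 70 g: handle 18 mm across from 0 to 96 mm, then a knobbly head 26 mm across to 133 mm. Origin: centre of the handle's free end; z along it to the head. At the start it stands handle down in the cap's hole with some play, origin 30 mm above the caddy's top: 62 mm inside, 34 mm of handle above the cap's top, then the head.
- brush_mid (a point): Point on the brush's axis 82 mm from the handle's free end (the centre of mass is at about 78 mm).
- dish: Grey stone dish, loose, 0.75 kg, 86 mm long (its x axis), 96 mm wide. Floor 8 mm thick, rims 14 mm high along the long sides; at each end of x (centres x = +-38 mm) a wall 10 mm thick, 44 mm high with a V notch in its middle, 40 mm wide at the top, its bottom 24 mm up. A brush lies along x in both, head to either end. Origin: centre of underside. Its x axis is within 0.3 rad of world y.
- dish_rest (a point): Where brush_mid comes when the brush lies in both notches: over the dish's middle, 39 mm above the caddy's top. The brush's axis is then about 35 mm up at the notch under the handle and 42 mm at the one under the head.
- perfume: Bystander: glass perfume bottle, 28 x 46 mm, 79 mm high, in the middle near the robot. Origin: centre of underside.
- roller: Bystander: aluminium hair roller standing on end, 38 mm across, 63 mm high, far right. Origin: centre of underside.
- nailbrush: Bystander: wooden nail brush lying flat, 90 x 34 x 24 mm, in the middle. Origin: centre of underside.
- comb: Bystander: black comb lying flat, 150 x 30 x 5 mm, far, right of the middle. Origin: centre of underside.
- tumbler: Bystander: white ceramic tumbler, 72 mm across, 95 mm high, far left. Origin: centre of underside.
- jar: Bystander: low glass cream jar, 56 mm across, 42 mm high, near left. Origin: centre of underside.
- pump: Bystander: amber pump soap bottle, 62 mm across, 170 mm high, far middle. Origin: centre of underside.
Not all that is in view belongs to the job. Leave any red look-alike of the cap alone. Of the things shaped like the brush, the grey one is meant.

How it is judged:
On the way, in this order (a step that is already met when the one before it is completed fails the run):
1. the brush lies on its side in both notches of the dish, let go (horizontal distance between brush_mid and dish_rest below 0.035 m and z of brush_mid in the frame of dish_rest between -0.012 and 0.012 m and angle between brush's own z axis and vertical between 1.27 and 1.87 rad and angle between the z axis of brush and the x axis of dish, either way round below 0.3 rad and contact force between brush and dish above 0.1 N and contact force between brush and the fingers below 0.05 N and linear speed of brush below 0.03 m/s), for 0.3 s.
2. the cap, still seated on the holder, is turned well round out of its lock (more than 0.7 rad) (angle between the x axis of cap and the x axis of holder, either way round above 0.7 rad and z of cap in the frame of holder_rim below -0.012 m and horizontal distance between cap and holder_rim below 0.008 m), for 0.1 s.
At the end, for the whole second after the job is handed in: Fingers alone hold the cap (over 1 N), still, within 0.5 rad of level, its underside over 40 mm above the neck's rim. The brush lies let go in both notches: middle within 35 mm sideways and 12 mm in height of the rest point, within 0.3 rad of level and of the dish's x axis (all of step 1 and z of cap in the frame of holder_rim above 0.04 m and angle between cap's own z axis and vertical below 0.5 rad and contact force between cap and the fingers above 1 N and contact force between cap and holder below 0.05 N and contact force between cap and dish below 0.05 N and contact force between cap and brush below 0.05 N and linear speed of cap below 0.03 m/s); the arm keeps its last pose, push and grip.
It fails at once if one of the other things on the caddy is pushed more than 40 mm or tipped over (distance of any of perfume, roller, nailbrush, comb, tumbler, jar, pump from where it was at the start of the episode above 0.04 m or angle between any of perfume, roller, nailbrush, comb, tumbler, jar, pump's own z axis and vertical above 0.6 rad).
It fails at once if the stone dish is shoved more than 40 mm (distance of dish from where it was at the start of the episode above 0.04 m).
It also fails if it takes over 58 s, if anything falls off the work surface, if the arm or the gripper's body presses on something with over 40 N, if the wrist force passes 120 N, or if a joint passes its speed limit or range.

## Working session

There is one attempt and no reset: what is moved stays moved. The work goes in short steps, Python scripts to look and compute and a tool call to move; the robot and the scene stay as the last step left them, time stands still between calls to the robot, and variables do not carry over. Pictures are saved under pics/ and viewed, at most 10 in all, crops included, and the job is handed in when it is done.

Besides the shell and the picture viewer there is one more tool, called after "Call:" by a JSON object that holds its "name" and its "arguments", one argument or row to a line. arm_command: Moves the arm, as the interface text tells. Its arguments: {"type":"object","properties":{"moves":{"type":"array","items":{"type":"array","items":{"type":"number"}}},"newtons":{"type":"number"}},"required":["moves"]}

```bash
mkdir -p pics; ls
cat > h.py <<'E'
import numpy as np, cv2
from cell import telemetry, imaging, job, r
def snap(n,f):
    s=imaging.snapshot(n); cv2.imwrite('pics/'+f,s['pixels'][:,:,::-1]); np.savez('pics/'+f[:-4]+'.npz',**s); return s
def ray(s,u,v):
    K=s['mtx'];d=s['R'].T@np.array([(u-K[0,2])/K[0,0],(v-K[1,2])/K[1,1],1.]);c=-s['R'].T@s['t'];return c,d/np.linalg.norm(d)
def onz(s,u,v,z):
    c,d=ray(s,u,v);return c+d*(z-c[2])/d[2]
def proj(s,X):
    p=s['mtx']@(s['R']@np.array(X)+s['t']);return p[:2]/p[2]
E
python3 - <<'E'
from h import *
a=snap('top','top0.png');b=snap('side','side0.png')
im=np.hstack([a['pixels'],b['pixels']])[:,:,::-1]
print(a['mtx'],a['R'],a['t'],b['mtx'],b['R'],b['t'])
print(telemetry.read_state())
E
```

```text
pics
[[416.60742429   0.         252.79630302]
 [  0.         416.60742429 188.73690599]
 [  0.           0.           1.        ]] [[ 0.02022578 -0.99966218  0.0163229 ]
 [-0.98496503 -0.0227247  -0.17125268]
 [ 0.17156577 -0.01261377 -0.98509191]] [-0.02053541  0.58734119  1.02244139] [[483.16808355   0.         260.54423427]
 [  0.         483.16808355 190.24462248]
 [  0.           0.           1.        ]] [[ 0.99004761 -0.13933706 -0.01977176]
 [-0.09923984 -0.59160776 -0.80009482]
 [ 0.09978573  0.79409411 -0.59954763]] [-0.58194805  0.15589096  1.10229082]
{'time_s': 0.1, 'qpos': array([-1.37487038,  0.46940188, -0.04859863,  1.53357614,  0.02412856,
        1.14101405, -0.08229687]), 'qvel': array([-0.00029131, -0.00065513,  0.00094338, -0.00540673, -0.0004307 ,
       -0.00187579,  0.00075221]), 'joint_efforts': array([ 7.33715078e-04, -5.09172499e+01, -8.12623277e-02, -2.36825413e+01,
       -6.14925125e-02,  3.45250976e-02,  6.22803577e-05]), 'tool_pos': array([0.15035382, 0.65748159, 0.22157599]), 'tcp_rot': array([-5.78657362e-05,  1.12152780e-01,  9.93690562e-01, -9.04538226e-04]), 'contact_force': array([-0.44228738, -0.16680199, -0.34076394]), 'wrist_torque': array([-0.03048797, -0.05267762,  0.00253972]), 'grip_force': 0.0, 'grip_width': 0.08704206595502367}
```

View pics/top0.png

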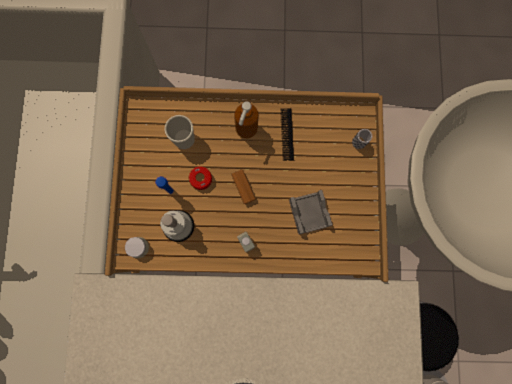

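View pics/side0.png

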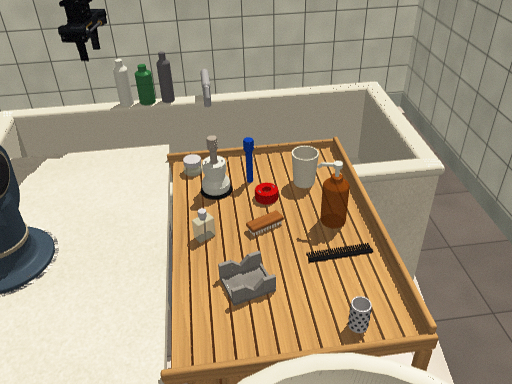

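The top view shows the holder at (177,226) with the grey brush head at (168,220), the dish at (312,213), the jar at (135,247) and the perfume at (247,242). Brush candidates are grey (168,220) and blue (162,183). Grey fits because it stands in the white holder. Cap candidates are white (177,226) and red (200,178), and white is the one meant. I'll confirm with one crop and measure.

Run:
```python
from h import *
a=dict(np.load('pics/top0.npz'));b=dict(np.load('pics/side0.npz'))
A=a['pixels'];B=b['pixels']
c1=cv2.resize(A[160:260,115:215],(390,390),interpolation=cv2.INTER_CUBIC)
c2=cv2.resize(A[175:250,275:350],(390,390),interpolation=cv2.INTER_CUBIC)
cv2.imwrite('pics/crop.png',np.hstack([c1,c2])[:,:,::-1])
# holder foot in side + top
for s,(x0,x1,y0,y1) in ((a,(150,205,200,250)),(b,(190,245,160,205))):
    m=(s['pixels'].max(2)<45).astype(np.uint8);w=np.zeros_like(m);w[y0:y1,x0:x1]=m[y0:y1,x0:x1]
    ys,xs=np.nonzero(w);print(len(xs),xs.min(),xs.max(),ys.min(),ys.max())
    (cx,cy),ax,an=cv2.fitEllipse(cv2.convexHull(np.c_[xs,ys].astype(np.int32)));print(cx,cy,ax,an,onz(s,cx,cy,.004))
# dish grey mask in top
P=A.astype(int);m=((P.max(2)-P.min(2))<22)&(P.max(2)>45);w=np.zeros(m.shape,np.uint8);w[180:245,280:345]=m[180:245,280:345]
cs,_=cv2.findContours(w,cv2.RETR_EXTERNAL,2);c=max(cs,key=cv2.contourArea);rc=cv2.minAreaRect(c);print(rc);bx=cv2.boxPoints(rc)
for z in(0.03,):print(np.array([onz(a,*p,z) for p in bx]),onz(a,*rc[0],z))
```

```text
97 169 194 211 241
178.0587921142578 225.67611694335938 (31.000011444091797, 32.03631591796875) 43.41099548339844 [0.49222167 0.18698968 0.004     ]
129 201 232 186 199
215.96847534179688 189.83042907714844 (18.252296447753906, 31.21343994140625) 84.89774322509766 [0.49263875 0.17732512 0.004     ]
((310.0062255859375, 211.89834594726562), (36.65251159667969, 33.689388275146484), 75.0685806274414)
[[ 0.56742479 -0.10348239  0.03      ]
 [ 0.5924782  -0.18918102  0.03      ]
 [ 0.49974663 -0.2130003   0.03      ]
 [ 0.47549632 -0.1284001   0.03      ]] [ 0.5334264  -0.15849915  0.03      ]
```

View pics/crop.png

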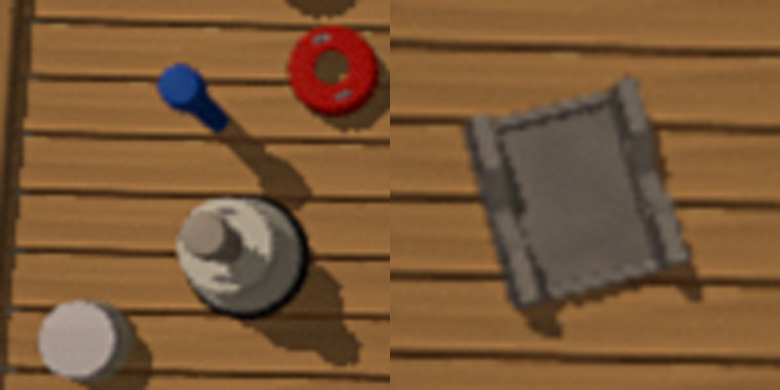

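The crop confirms the grey-beige brush in the white holder, with its head top at about (168,221) in the top view. The blue and red look-alikes stand apart. Two-view check of the brush and the cap:

Run:
```python
from h import *
a=dict(np.load('pics/top0.npz'));b=dict(np.load('pics/side0.npz'))
print(onz(a,168.1,220.8,.163))
B=b['pixels'].astype(int)
for v in range(130,204,3):
    row=B[v,185:245]; print(v,' '.join('%3d'%(p.sum()//3) if max(p)-min(p)<40 else ' ..' for p in row[::1]))
print(onz(a,301,213,.03)-onz(a,326,209,.03))
# notch midpoints: crop px -> wall centres top z=.044 (ends of wall tops)
f=lambda x,y:onz(a,275+(x-390)/5.2,175+y/5.2,.044)
L=(f(482,122)+f(526,298))/2;R=(f(627,88)+f(676,258))/2
print(L,R,(L+R)/2,R-L,np.linalg.norm(R-L))
for X in ([.492,.187,.0],[.492,.182,.163],[.492,.187,.163]):print(proj(a,X),proj(b,X))
```

```text
[0.48999114 0.18393518 0.163     ]
130 126 129 127 128 128 132 129 126 127 127 129 123 126 128 129 131 126 127 129 130 126 128 127 129 129 133 127 126 129 127 125 125 129 127 127 128 124 126 123 126 126 129 127 127 128 128 129 128 129 130 127 132 130 127 127 126 131 125 131 129
133 128 126 125 126 128 130 126 127 124 128 129 125 126 133 130 129 130 129 131 123 127 125 130 128 126 127 127 124 127 129 129 126 130 131 132 125 131 128 129 127 127 130 126 131 127 125 130 126 129 129 129 126 129 126 129 127 128 130 123 128
136 129 124 128 130 128 127 132 129 125 127 125 126 124 129 129 131 126 130 129 134 125 126 135 160 177 179 180 181 184 182 177 135 126 126 128 127 128 125 126 129 128 128 127 127 130 131 124 124 130 130 130 128 126 131 129 129 129 129 129 126
139 126 127 128 128 127 130 128 128 131 129 129 125 128 127 126 130 127 131 126 129 127 102 116 162 171 172 172 169 174 172 150  89 116 132 128 129 128 130 125 130 127 129 127 132 129 129 129 129 124 131 128 127 127 124 127 131 126 131 113  ..
142 126 129 127 131 127 130 126 128 129 127 131 130 125 128 131 130 128 127 128 127 129 1
[... 4712 characters left out ...]
..  ..  ..  ..  ..  ..  ..  ..  ..  ..  ..  ..  ..  ..  ..  ..  ..  ..  ..  ..
202  ..  ..  ..  ..  ..  ..  ..  ..  ..  ..  ..  ..  ..  ..  ..  ..  ..  ..  ..  ..  ..  ..  ..  ..  ..  ..  ..  ..  ..  ..  ..  ..  ..  ..  ..  ..  ..  ..  ..  ..  ..  ..  ..  ..  ..  ..  ..  ..  ..  ..  ..  ..  ..  ..  ..  ..  ..  ..  ..  ..
[-0.01194911  0.06542638  0.        ]
[ 0.52228411 -0.12258089  0.044     ] [ 0.54230566 -0.19582285  0.044     ] [ 0.53229489 -0.15920187  0.044     ] [ 0.02002155 -0.07324195  0.        ] 0.07592921944824753
[178.29263283 225.88625819] [215.60524272 188.91924825]
[169.00480351 219.93363472] [210.77235895 137.40952303]
[166.79316327 219.88557057] [210.65673462 136.39513637]
```

Run:
```python
from h import *
a=dict(np.load('pics/top0.npz'))
print([x for x in dir(r) if x[0]!='_'])
for n,u,v,z in(('blue',161.5,182.5,.16),('blue foot',171.5,193,0),('perfume',246,241,.079),('jar',135,247,.042),('tumbler',180,125,.095),('pumptop',246,106,.17),('nail',243,187,.02)):print(n,onz(a,u,v,z).round(3))
```

```text
['IKError', 'grasp_offset']
blue [0.578 0.205 0.16 ]
blue foot [0.58 0.21 0.  ]
perfume [0.452 0.007 0.079]
jar [0.433 0.286 0.042]
tumbler [0.739 0.18  0.095]
pumptop [0.765 0.014 0.17 ]
nail [0.597 0.018 0.02 ]
```

Call:
{"name": "arm_command", "arguments": {
  "moves": [
    [33,-60,12,0,0,-0.108,50],
    [33,-60,12,0,0,-0.108,50],
    [33,-60,12,0,0,-0.108,50],
    [33,-60,12,0,0,-0.108,50],
    [33,-60,12,0,0,-0.108,50],
    [33,-60,12,0,0,-0.108,50],
    [33,-60,12,0,0,-0.108,50],
    [33,-60,12,0,0,-0.108,50],
    [33,-60,12,0,0,-0.108,50],
    [33,-60,12,0,0,-0.108,50]
  ]
}}

```text
time_s: 1.35
tool_pos: [0.4475, 0.1167, 0.3308]
tcp_rot: [-0.0, 0.608, 0.794, 0.0]
contact_force: [1.6, 0.4, 0.6]
grip_width: 0.0504
grip_force: 0.0
```

Call:
{"name": "arm_command", "arguments": {
  "moves": [
    [10,0,0,0.169,0.046,0,50],
    [10,0,0,0.169,0.046,0,50],
    [10,0,0,0.169,0.046,0,50],
    [10,0,0,0.169,0.046,0,50],
    [10,0,0,0.169,0.046,0,50],
    [10,0,0,0.169,0.046,0,50]
  ]
}}

```text
time_s: 2.1
tool_pos: [0.5078, 0.1181, 0.3306]
tcp_rot: [-0.4, 0.525, 0.686, 0.307]
contact_force: [1.3, 0.9, -0.6]
grip_width: 0.0502
grip_force: 0.0
```

Run:
```python
from h import *
s=telemetry.read_state();print(s['qpos'].round(2),s['tool_pos'],s['tcp_rot'])
from scipy.spatial.transform import Rotation as R
q=s['tcp_rot'];print(R.from_quat(q,scalar_first=True).as_matrix().round(3))
```

```text
[-0.26  0.44  0.59  1.81 -1.03  1.77  0.87] [0.50779693 0.11814063 0.33056642] [-0.39988487  0.52451058  0.68627261  0.30661156]
[[-0.13   0.965 -0.227]
 [ 0.475  0.262  0.84 ]
 [ 0.871  0.001 -0.492]]
```

Call:
{"name": "arm_command", "arguments": {
  "moves": [
    [0,0,-44,0,0,0,50],
    [0,0,-44,0,0,0,50],
    [0,0,-44,0,0,0,50],
    [0,0,-44,0,0,0,50],
    [0,0,-44,0,0,0,50],
    [0,0,0,0,0,0,50]
  ]
}}

```text
time_s: 2.85
tool_pos: [0.5055, 0.1187, 0.1084]
tcp_rot: [-0.401, 0.526, 0.686, 0.303]
contact_force: [-0.6, -0.1, 0.7]
grip_width: 0.0499
grip_force: 0.0
```

Run:
```python
from h import *
s=telemetry.read_state();print(s['qpos'].round(2),s['tool_pos'],s['tcp_rot'])
a=snap('top','t1.png');b=snap('side','s1.png')
c1=cv2.resize(a['pixels'][170:270,110:240],(520,400),interpolation=2);c2=cv2.resize(b['pixels'][110:210,170:240],(280,400),interpolation=2)
cv2.imwrite('pics/c1.png',np.hstack([c1,c2])[:,:,::-1])
```

```text
[-0.02  0.71  0.26  1.92 -1.04  1.46  1.16] [0.50553341 0.11865342 0.10835993] [-0.40100903  0.52612224  0.68577626  0.30347664]
```

View pics/c1.png

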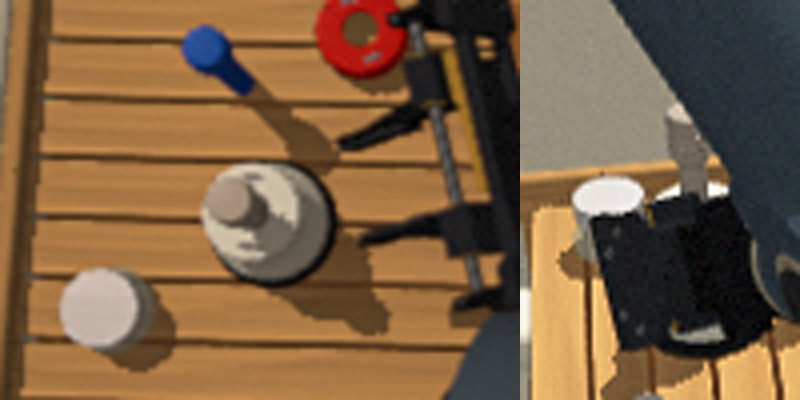

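The close view shows the open fingers with tips at (340,145) and (365,240), and the centre line between them running to the brush handle at (255,215). I'll advance and grip.

Call:
{"name": "arm_command", "arguments": {
  "moves": [
    [-5,21,0,0,0,0,50],
    [-5,21,0,0,0,0,50],
    [-5,20,0,0,0,0,50],
    [-5,20,0,0,0,0,50],
    [0,0,0,0,0,0,0],
    [0,0,0,0,0,0,0],
    [0,0,0,0,0,0,0],
    [0,0,0,0,0,0,0]
  ],
  "newtons": 20
}}

```text
time_s: 3.95
tool_pos: [0.4875, 0.2001, 0.1105]
tcp_rot: [-0.398, 0.526, 0.687, 0.305]
contact_force: [0.6, -0.4, 0.5]
grip_width: 0.0198
grip_force: 18.6
```

Call:
{"name": "arm_command", "arguments": {
  "moves": [
    [0,0,25,0,0,0,0],
    [0,0,40,0,0,0,0],
    [0,0,40,0,0,0,0],
    [0,0,40,0,0,0,0],
    [0,0,0,0,0,0,0]
  ]
}}

```text
time_s: 4.58
tool_pos: [0.4883, 0.2004, 0.2579]
tcp_rot: [-0.396, 0.524, 0.689, 0.306]
contact_force: [0.1, -0.1, -1.4]
grip_width: 0.0194
grip_force: 18.9
```

Run:
```python
from h import *
s=telemetry.read_state();print(s['qpos'].round(2),s['tool_pos'],s['tcp_rot'],s['grip_width'],s['grip_force'])
a=snap('top','t2.png');b=snap('side','s2.png')
cv2.imwrite('pics/c2.png',np.hstack([a['pixels'][120:270,110:260],b['pixels'][60:210,150:300]])[:,:,::-1].repeat(2,0).repeat(2,1))
```

```text
[ 0.07  0.43 -0.04  1.92 -0.99  1.39  0.81] [0.48830966 0.20039812 0.25785036] [-0.39624193  0.52446093  0.68860548  0.3061953 ] 0.019421884544377994 18.88921457739343
```

View pics/c2.png

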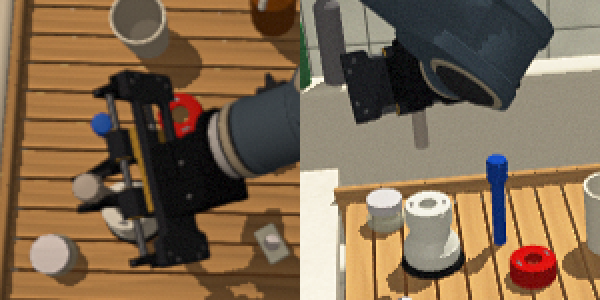

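The brush hangs vertical in the gripper; the cap stays seated. Next I swing it level on the way to the dish.

Call:
{"name": "arm_command", "arguments": {
  "moves": [
    [5,-40,-10,-0.169,-0.046,0,0],
    [5,-40,-10,-0.169,-0.046,0,0],
    [5,-40,-10,-0.169,-0.046,0,0],
    [5,-40,-10,-0.169,-0.046,0,0],
    [5,-40,-10,-0.169,-0.046,0,0],
    [5,-40,-10,-0.169,-0.046,0,0],
    [5,-40,-10,-0.169,-0.046,0,0],
    [5,-40,-10,-0.169,-0.046,0,0],
    [4,-40,-10,-0.169,-0.046,0,0],
    [0,0,0,0,0,0,0]
  ]
}}

```text
time_s: 5.92
tool_pos: [0.528, -0.1587, 0.1621]
tcp_rot: [0.203, 0.585, 0.768, -0.161]
contact_force: [-0.5, -0.3, -0.9]
grip_width: 0.0195
grip_force: 18.8
```

Run:
```python
from h import *
from scipy.spatial.transform import Rotation as R
s=telemetry.read_state();M=R.from_quat(s['tcp_rot'],scalar_first=True).as_matrix()
print(s['qpos'].round(2),s['tool_pos'],M.round(3),s['tool_pos']-.019*M[:,2],s['grip_width'])
a=snap('top','t3.png');b=snap('side','s3.png')
cv2.imwrite('pics/c3.png',cv2.resize(np.hstack([a['pixels'][130:270,230:370],b['pixels'][170:310,180:320]])[:,:,::-1],None,fx=2.8,fy=2.8,interpolation=2))
```

```text
[-0.39  0.3   0.38  2.09  0.61  0.74 -0.21] [ 0.52802608 -0.15869684  0.16209818] [[-0.233  0.965  0.124]
 [ 0.834  0.264 -0.484]
 [-0.5   -0.009 -0.866]] [ 0.52566921 -0.149497    0.17855443] 0.019501439009239018
```

View pics/c3.png

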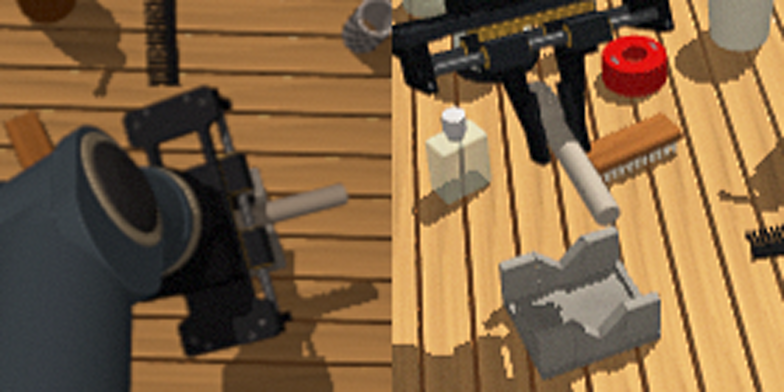

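The handle end is at crop (340,193) in the top view and (605,214) in the side view; the dish lies below. I'll triangulate it to check the brush's pitch and yaw.

Run:
```python
from h import *
a=dict(np.load('pics/t3.npz'));b=dict(np.load('pics/s3.npz'))
def tri(p,q):
    c1,d1=ray(a,*p);c2,d2=ray(b,*q);k=np.linalg.lstsq(np.c_[d1,-d2],c2-c1,rcond=None)[0]
    P,Q=c1+k[0]*d1,c2+k[1]*d2;return (P+Q)/2,np.linalg.norm(P-Q)
print(tri((230+341/2.8,130+193/2.8),(180+(605-392)/2.8,170+213/2.8)))
for z in(.17,.18,.19):print(onz(a,230+341/2.8,130+193/2.8,z))
# predicted dish points in side view crop coords
for X in((.532,-.159,.008),(.542,-.196,.024),(.522,-.122,.024)):
    p=proj(b,X);print(X,(p-[180,170])*2.8+[392,0])
```

```text
(array([ 0.54926762, -0.23229529,  0.17261303]), np.float64(0.0023584201066613945))
[ 0.54847879 -0.23295238  0.17      ]
[ 0.54693348 -0.23040827  0.18      ]
[ 0.54538816 -0.22786415  0.19      ]
(0.532, -0.159, 0.008) [573.61377012 308.63165517]
(0.542, -0.196, 0.024) [592.14000539 329.43606572]
(0.522, -0.122, 0.024) [554.46755162 260.38733436]
```

The measured handle end is at 0.549, -0.232, 0.173. It sits within 10 mm of the expected point, 86 mm from the grip, and is tilted slightly head-up, as the notches want. Lowering now.

Call:
{"name": "arm_command", "arguments": {
  "moves": [
    [5,-4,-25,0,0,0,0],
    [0,0,-30,0,0,0,0],
    [0,0,-30,0,0,0,0],
    [0,0,-25,0,0,0,0],
    [0,0,-14,0,0,0,0],
    [0,0,-8,0,0,0,0],
    [0,0,0,0,0,0,0],
    [0,0,0,0,0,0,0]
  ]
}}

```text
time_s: 7.02
tool_pos: [0.5367, -0.1634, 0.0342]
tcp_rot: [0.207, 0.586, 0.767, -0.157]
contact_force: [0.3, -0.3, -0.5]
grip_width: 0.0196
grip_force: 18.8
```

Run:
```python
from h import *
from scipy.spatial.transform import Rotation as R
s=telemetry.read_state();M=R.from_quat(s['tcp_rot'],scalar_first=True).as_matrix()
print(s['tool_pos']-.019*M[:,2],s['grip_width'],s['contact_force'])
b=snap('side','s4.png')
cv2.imwrite('pics/c4.png',cv2.resize(b['pixels'][190:320,190:320][:,:,::-1],None,fx=4,fy=4,interpolation=2))
```

```text
[ 0.53415085 -0.15421553  0.05061028] 0.019644264488225583 [ 0.3225712  -0.33205243 -0.50194175]
```

View pics/c4.png

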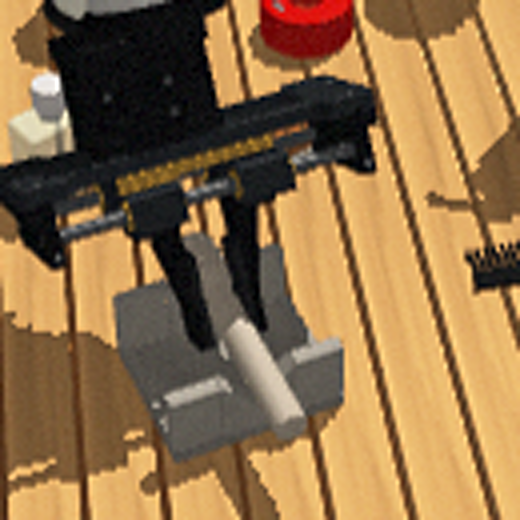

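The brush lies above both notches, centred on the near one at about (262,372), with roughly 9 mm left to go.

Call:
{"name": "arm_command", "arguments": {
  "moves": [
    [0,0,-4,0,0,0,0],
    [0,0,-4,0,0,0,0],
    [0,0,-2,0,0,0,0],
    [0,0,0,0,0,0,0]
  ]
}}

```text
time_s: 7.58
tool_pos: [0.5369, -0.1637, 0.0249]
tcp_rot: [0.207, 0.586, 0.767, -0.158]
contact_force: [-2.5, 3.2, 13.6]
grip_width: 0.0197
grip_force: 18.7
```

Call:
{"name": "arm_command", "arguments": {
  "moves": [
    [0,0,1,0,0,0,24],
    [0,0,0,0,0,0,36],
    [0,0,0,0,0,0,44],
    [0,0,0,0,0,0,44],
    [-2,8,14,0,0,0,44],
    [-4,15,28,0,0,0,44],
    [-5,20,36,0,0,0,44],
    [-5,20,40,0,0,0,44]
  ]
}}

```text
time_s: 8.57
tool_pos: [0.5194, -0.0999, 0.1431]
tcp_rot: [0.206, 0.586, 0.767, -0.158]
contact_force: [0.5, 0.6, 0.0]
grip_width: 0.0442
grip_force: 0.0
```

Run:
```python
from h import *
s=telemetry.read_state();print(s['qpos'].round(2),s['tool_pos'])
a=snap('top','t5.png');b=snap('side','s5.png')
cv2.imwrite('pics/c5.png',cv2.resize(np.hstack([a['pixels'][160:270,260:370],b['pixels'][200:310,200:310]])[:,:,::-1],None,fx=3.6,fy=3.6,interpolation=2))
```

```text
[-0.5   0.32  0.36  2.12  0.62  0.76 -0.35] [ 0.51939906 -0.09994436  0.14314903]
```

View pics/c5.png

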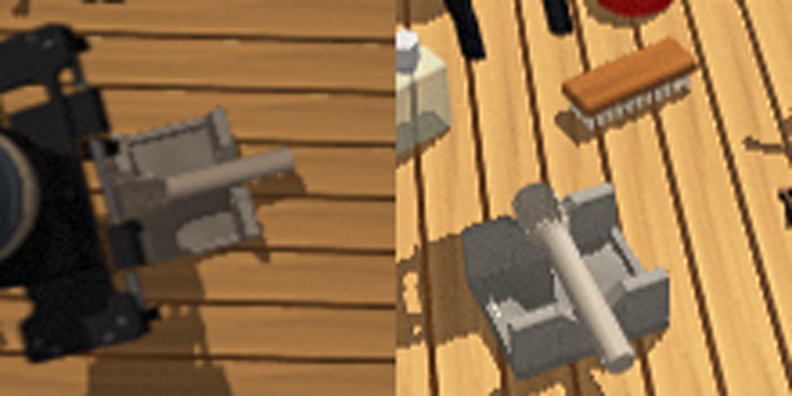

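The brush lies in both notches with its head at crop (535,205) and its handle end at (620,358) in the side view. Next I check its position, the cap centre and the blue brush's height.

Run:
```python
from h import *
a=dict(np.load('pics/t5.npz'));b=dict(np.load('pics/s5.npz'))
def tri(p,q):
    c1,d1=ray(a,*p);c2,d2=ray(b,*q);k=np.linalg.lstsq(np.c_[d1,-d2],c2-c1,rcond=None)[0]
    P,Q=c1+k[0]*d1,c2+k[1]*d2;return (P+Q)/2,np.linalg.norm(P-Q)
print('handle end',tri((260+292/3.6,160+157/3.6),(200+(620-396)/3.6,200+358/3.6)), onz(a,260+292/3.6,160+157/3.6,.03))
print('blue',tri((161.5,182.5),(248,140)))
A=cv2.resize(a['pixels'][195:255,145:215],(560,480),interpolation=2);
B=cv2.resize(b['pixels'][150:210,185:245],(240,240),interpolation=2)
B=np.vstack([B,B*0]);cv2.imwrite('pics/c6.png',np.hstack([A,B])[:,:,::-1])
```

```text
handle end (array([ 0.55728675, -0.23915406,  0.03474108]), np.float64(0.0017698779306458167)) [ 0.55706877 -0.2402406   0.03      ]
blue (array([0.58579441, 0.21130325, 0.12814769]), np.float64(0.003023309850306007))
```

View pics/c6.png

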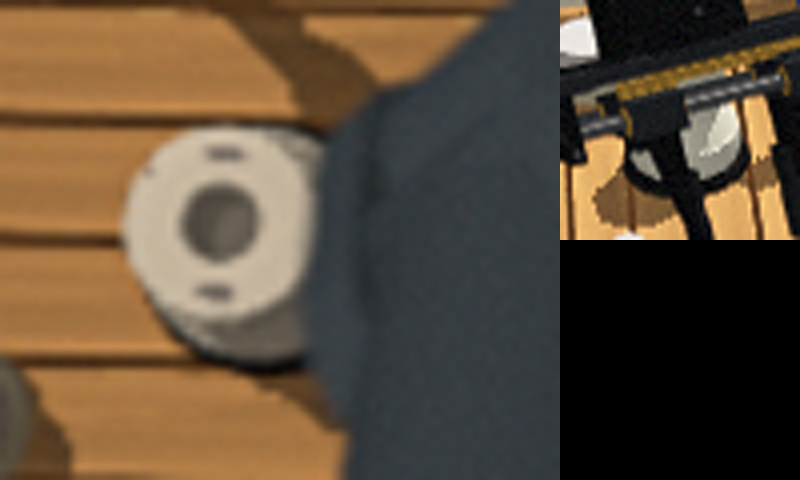

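The cap's hole is at crop (221,222), which is full pixel (172.6,222.8), with the cap still shut and seated. The handle end is within 5 mm of where it should be, and the blue brush is about 130 mm high. I'll bring the tool upright and over the cap with the fingers closing along about y, clear of the blue brush.

Call:
{"name": "arm_command", "arguments": {
  "moves": [
    [0,0,25,0.169,0.046,0,80],
    [0,0,25,0.169,0.046,0,87],
    [0,0,20,0.169,0.046,0,87],
    [-3,32,0,0,0,0.167,87],
    [-3,32,0,0,0,0.167,87],
    [-3,32,0,0,0,0.167,87],
    [-3,32,0,0,0,0.167,87],
    [-3,32,0,0,0,0.167,87],
    [-3,32,0,0,0,0.167,87],
    [-3,32,0,0,0,0.167,87],
    [-3,32,0,0,0,0.167,87],
    [-3,30,0,0,0,0.167,87]
  ]
}}

```text
time_s: 10.18
tool_pos: [0.4923, 0.1855, 0.2083]
tcp_rot: [0.008, -0.101, 0.995, -0.001]
contact_force: [0.1, -0.8, 0.5]
grip_width: 0.087
grip_force: 0.0
```

Run:
```python
from h import *
from scipy.spatial.transform import Rotation as R
a=dict(np.load('pics/t5.npz'));print(onz(a,172.6,222.75,.092))
s=telemetry.read_state();M=R.from_quat(s['tcp_rot'],scalar_first=True).as_matrix()
print(s['qpos'].round(2),s['tool_pos'],M.round(3),np.arctan2(M[1,1],M[0,1]))
w=snap('wrist','w1.png');print(w['mtx'])
```

```text
[0.49197711 0.18614851 0.092     ]
[-0.32  0.24 -0.15  1.91  0.05  0.99  1.28] [0.4922859  0.18554515 0.20833242] [[-0.98  -0.201  0.016]
 [-0.201  0.98  -0.   ]
 [-0.016 -0.004 -1.   ]] 1.7727133416387826
[[297.31863964   0.         257.03812127]
 [  0.         297.31863964 197.38458735]
 [  0.           0.           1.        ]]
```

View pics/w1.png

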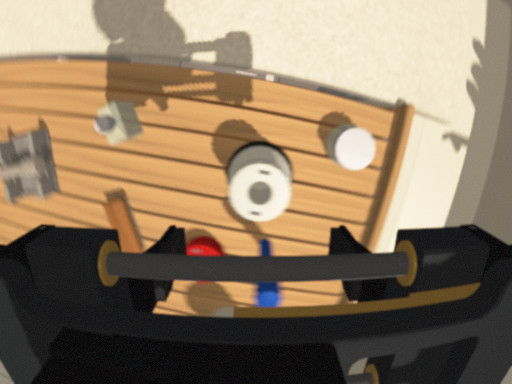

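The wrist view shows the cap with its hole at (260,193), about midway between the fingers, and two position estimates agree to 1 mm. Descend and grip.

Call:
{"name": "arm_command", "arguments": {
  "moves": [
    [0,0,-35,0,0,0,87],
    [0,0,-35,0,0,0,87],
    [0,0,-35,0,0,0,87],
    [0,0,-25,0,0,0,87],
    [0,0,-14,0,0,0,87],
    [0,0,0,0,0,0,0],
    [0,0,0,0,0,0,0],
    [0,0,0,0,0,0,0],
    [0,0,0,0,0,0,0]
  ],
  "newtons": 25
}}

```text
time_s: 11.35
tool_pos: [0.4933, 0.1855, 0.0664]
tcp_rot: [0.01, -0.098, 0.995, -0.0]
contact_force: [-0.4, -0.5, 2.6]
grip_width: 0.0597
grip_force: 25.0
```

```bash
python3 -c "
from h import *
s=telemetry.read_state();print(s['tool_pos'],s['wrist_torque'],s['qpos'].round(2),s['grip_width'],s['grip_force'],s['contact_force'])"
```

```text
[0.49328588 0.18548508 0.06636507] [-0.00059242  0.08976444 -0.02019574] [-0.34  0.42 -0.14  2.03  0.1   0.67  1.23] 0.05972091700875901 25.00079562970768 [-0.43927687 -0.46455323  2.55704353]
```

Gripped at 59.7 mm. I'll try the positive sense first, about 0.35 rad.

Call:
{"name": "arm_command", "arguments": {
  "moves": [
    [0,0,0,0,0,0.07,0],
    [0,0,0,0,0,0.07,0],
    [0,0,0,0,0,0.07,0],
    [0,0,0,0,0,0.07,0],
    [0,0,0,0,0,0.07,0],
    [0,0,0,0,0,0,0]
  ]
}}

```text
time_s: 12.1
tool_pos: [0.4934, 0.1855, 0.0664]
tcp_rot: [0.01, -0.27, 0.963, 0.001]
contact_force: [-0.8, 0.0, 3.8]
grip_width: 0.0602
grip_force: 25.0
```

```bash
cat > st.py <<'E'
from h import *
from scipy.spatial.transform import Rotation as R
s=telemetry.read_state();M=R.from_quat(s['tcp_rot'],scalar_first=True).as_matrix()
print(s['tool_pos'],s['wrist_torque'].round(3),'q7',s['qpos'][6].round(3),s['grip_width'],s['grip_force'],s['contact_force'],'az',np.arctan2(M[1,1],M[0,1]),'down',M[:,2].round(3))
E
python3 st.py
```

```text
[0.49341411 0.18550452 0.06635287] [-0.001  0.089  0.094] q7 1.533 0.06016358466122393 25.00237650649524 [-0.78747202  0.04219032  3.77279511] az 2.1172067378098562 down [ 0.018  0.007 -1.   ]
```

Torque stays at only 0.09 N m past 0.35 rad, so positive is the right sense. I'll continue to 0.85 rad, then re-grip to keep the body off the blue brush.

Call:
{"name": "arm_command", "arguments": {
  "moves": [
    [0,0,0,0,0,0.1,0],
    [0,0,0,0,0,0.1,0],
    [0,0,0,0,0,0.1,0],
    [0,0,0,0,0,0.1,0],
    [0,0,0,0,0,0.1,0],
    [0,0,0,0,0,0,0],
    [0,0,0,0,0,0,0]
  ]
}}

```text
time_s: 12.98
tool_pos: [0.4935, 0.1856, 0.0664]
tcp_rot: [0.009, -0.499, 0.866, 0.003]
contact_force: [-0.0, -0.5, 5.3]
grip_width: 0.0598
grip_force: 25.0
```

```bash
python3 st.py
python3 - <<'E'
from h import *
w=snap('wrist','w2.png');P=w['pixels']
# cap hole/slot angle: dark slots on the cap's white top
for n in('w1','w2'):
    P=np.load(f'pics/{n}.npz')['pixels'].max(2)[150:235,215:305]
    m=(P<150).astype(np.uint8);k,l,st,ce=cv2.connectedComponentsWithStats(m)
    print(n,[(st[i][4],ce[i].round(1)+[215,150]) for i in range(1,k) if 5<st[i][4]<900])
E
```

```text
[0.49352197 0.18560589 0.06636004] [0.088 0.164 0.076] q7 1.966 0.05980139111731576 25.00465273003556 [-0.04661311 -0.51658244  5.34363344] az 2.616409674932293 down [ 0.013  0.014 -1.   ]
w1 [(np.int32(22), array([299.1, 150.6])), (np.int32(31), array([297.7, 181.8])), (np.int32(317), array([259.5, 193.1])), (np.int32(420), array([239.9, 219.9])), (np.int32(34), array([295.1, 211.5]))]
w2 []
```

Call:
{"name": "arm_command", "arguments": {
  "moves": [
    [0,0,0,0,0,0,78],
    [0,0,0,0,0,0,78],
    [0,0,0,0,0,-0.175,78],
    [0,0,0,0,0,-0.175,78],
    [0,0,0,0,0,-0.175,78],
    [0,0,0,0,0,-0.175,78],
    [0,0,0,0,0,0,0],
    [0,0,0,0,0,0,0],
    [0,0,0,0,0,0,0],
    [0,0,0,0,0,0,0]
  ]
}}

```text
time_s: 14.28
tool_pos: [0.4926, 0.185, 0.0654]
tcp_rot: [0.009, -0.173, 0.985, -0.0]
contact_force: [0.5, 0.0, -0.8]
grip_width: 0.0596
grip_force: 25.0
```

```bash
python3 st.py
```

```text
[0.49261804 0.1850455  0.06537067] [0.036 0.055 0.035] q7 1.361 0.05958769414804329 24.998630782956752 [ 0.54470403  0.0191278  -0.75533124] az 1.918405157823424 down [ 0.017  0.003 -1.   ]
```

Call:
{"name": "arm_command", "arguments": {
  "moves": [
    [0,0,0,0,0,0.07,0],
    [0,0,0,0,0,0.07,0],
    [0,0,0,0,0,0.06,0],
    [0,0,0,0,0,0.05,0],
    [0,0,0,0,0,0.05,0],
    [0,0,0,0,0,0,0],
    [0,0,0,0,0,0,0]
  ]
}}

```text
time_s: 15.15
tool_pos: [0.4927, 0.1851, 0.0654]
tcp_rot: [0.009, -0.318, 0.948, 0.001]
contact_force: [-0.0, 0.5, -1.0]
grip_width: 0.0597
grip_force: 25.0
```

```bash
python3 st.py
```

```text
[0.49265453 0.18508029 0.06542996] [ 0.074  0.071 -0.013] q7 1.62 0.05973633813919277 24.99865962565309 [-0.04274621  0.47944835 -0.99810027] az 2.2172813131337823 down [ 0.016  0.008 -1.   ]
```

About 1.15 rad in total. Gentle lift test.

Call:
{"name": "arm_command", "arguments": {
  "moves": [
    [0,0,3,0,0,0.03,0],
    [0,0,3,0,0,0.02,0],
    [0,0,4,0,0,0,0],
    [0,0,0,0,0,0,0]
  ]
}}

```text
time_s: 15.65
tool_pos: [0.4931, 0.1855, 0.076]
tcp_rot: [0.009, -0.342, 0.94, 0.002]
contact_force: [-0.0, -0.5, -0.3]
grip_width: 0.0597
grip_force: 25.0
```

```bash
python3 st.py
```

```text
[0.49310987 0.18551596 0.0760388 ] [-0.014  0.063 -0.005] q7 1.67 0.059714088604648 24.998593945174434 [-0.00973874 -0.51990675 -0.25602913] az 2.2679642251525713 down [ 0.016  0.009 -1.   ]
```

No resistance, so the cap is free. Lifting it clear.

Call:
{"name": "arm_command", "arguments": {
  "moves": [
    [0,0,15,0,0,0,0],
    [0,0,25,0,0,0,0],
    [0,0,30,0,0,0,0],
    [0,0,30,0,0,0,0],
    [0,0,30,0,0,0,0],
    [0,0,15,0,0,0,0],
    [0,0,0,0,0,0,0],
    [0,0,0,0,0,0,0],
    [0,0,0,0,0,0,0]
  ]
}}

```text
time_s: 16.77
tool_pos: [0.492, 0.1849, 0.2192]
tcp_rot: [0.007, -0.342, 0.94, 0.002]
contact_force: [0.7, 1.1, -0.9]
grip_width: 0.0599
grip_force: 25.0
```

```bash
python3 st.py
python3 - <<'E'
from h import *
a=snap('top','t9.png');b=snap('side','s9.png')
# side: bright/white low-sat pixels where cap (raised) and neck are expected
for n,s in (('before',dict(np.load('pics/s2.npz'))),('now',b)):
    for X in ([.487,.155,.232],[.492,.157,.205],[.492,.157,.078],[.492,.186,.0841]):
        u,v=proj(s,X).round().astype(int);print(n,X,(u,v),s['pixels'][v-1:v+2,u-1:u+2].mean((0,1)).round())
# brush on dish unchanged between s5 and now?
A=np.load('pics/s5.npz')['pixels'].astype(int)[225:310,215:285];B=b['pixels'].astype(int)[225:310,215:285];print('diff',abs(A-B).mean(),(abs(A-B).max(2)>40).mean())
E
```

```text
[0.49201202 0.18488352 0.21922978] [ 0.064  0.095 -0.027] q7 1.748 0.059940883925182174 24.998743837804795 [ 0.74098811  1.13195134 -0.8694543 ] az 2.2680673048505735 down [ 0.013  0.008 -1.   ]
before [0.487, 0.155, 0.232] (np.int64(207), np.int64(118)) [111. 101.  89.]
before [0.492, 0.157, 0.205] (np.int64(210), np.int64(127)) [112. 102.  89.]
before [0.492, 0.157, 0.078] (np.int64(214), np.int64(171)) [149. 146. 131.]
before [0.492, 0.186, 0.0841] (np.int64(213), np.int64(163)) [178. 175. 157.]
now [0.487, 0.155, 0.232] (np.int64(207), np.int64(118)) [146. 143. 131.]
now [0.492, 0.157, 0.205] (np.int64(210), np.int64(127)) [150. 142. 124.]
now [0.492, 0.157, 0.078] (np.int64(214), np.int64(171)) [191. 189. 174.]
now [0.492, 0.186, 0.0841] (np.int64(213), np.int64(163)) [141. 138. 125.]
diff 6.564873949579832 0.048907563025210085
```

Run:
```python
from h import *
A=np.load('pics/s5.npz')['pixels'].astype(int)[225:310,215:285];B=np.load('pics/s9.npz')['pixels'].astype(int)[225:310,215:285]
D=(abs(A-B).max(2)>40)
print((B.sum(2)-A.sum(2))[D].mean()); ys,xs=np.nonzero(D);print(np.histogram(ys+225,8),np.histogram(xs+215,8))
# best registration shift of brush/dish patch between pictures
g=lambda n:cv2.cvtColor(np.load(f'pics/{n}.npz')['pixels'],cv2.COLOR_RGB2GRAY)
T=g('s5')[248:305,228:282];r_=cv2.matchTemplate(g('s9')[238:315,218:292],T,cv2.TM_CCOEFF_NORMED);print(cv2.minMaxLoc(r_))
```

```text
227.6426116838488
(array([43, 47, 53, 20, 26, 41, 24, 37]), array([250. , 255.5, 261. , 266.5, 272. , 277.5, 283. , 288.5, 294. ])) (array([92, 42, 31, 24, 12, 19, 42, 29]), array([215.  , 218.75, 222.5 , 226.25, 230.  , 233.75, 237.5 , 241.25,
       245.  ]))
(-0.02383304201066494, 0.9445989727973938, (0, 20), (10, 10))
```

The dish and brush haven't shifted; the difference is only the arm's shadow going. Handing in.

```bash
python3 -c "
from h import *
print(job.finish_job())"
```

```text
the job is handed in; nothing more can be done
None
```

I handed the job in without seeing the verdict: the brush lies let go in both dish notches, and the gripper holds the cap level about 13 cm above the holder's rim after a turn of about 1.2 rad in the positive sense (counter-clockwise from above).

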